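# Sweep the tile offcuts off the cutting slab

### The job

Clear the mosaic cutter's stone slab: with the fingertips, sweep the three small tile offcuts along the slab and over its end into the empty scrap tray standing there, not into the box of finished tiles at the other end. Only push them, never pick them up, and leave the star tile, the pigment pot and everything else where they are.

Things in the scene. Friction and masses are not known exactly. Their poses are not given: they have to be found in the camera images.
- slab: fixed pale stone cutting slab, 260 (its x) x 360 (its y) mm, 70 mm high, top flat and without rims. Origin: centre of its underside. Its y axis runs lengthwise, towards the tray at one end and the tile box at the other.
- scrap_tray: fixed empty shallow wooden tray, 260 (its x, parallel to the slab's x) x 120 (its y) mm outside, 40 mm high, walls and floor 4 mm: its rim is 30 mm lower than the slab's top. Its long side stands 3 mm from one end of the slab, at the slab's +y or -y end. Origin: centre of its underside; axes parallel to the slab's.
- tile_box: fixed wooden box of the tray's outer size, filled with stacks of finished 48 mm square tiles to 47 mm height, at the slab's other end. Origin: centre of its underside.
- offcut_long: loose blue-glazed terracotta tile offcut, rectangular, 44 (x) x 28 (y) x 16 (z) mm, about 35 g. Origin: centre of the underside; top face 16 mm above it. Starts lying flat on the slab. The centre of its outline is at the origin.
- offcut_square: loose blue-glazed terracotta tile offcut, 32 x 32 x 16 mm, about 30 g. Origin: centre of the underside; top face 16 mm above it. Starts lying flat on the slab. The centre of its outline is at the origin.
- offcut_notched: loose blue-glazed terracotta tile offcut, L-shaped: a bar 40 (x) x 20 (y) mm centred at y = -6 mm, with a 22 x 12 mm piece on its +y side centred at x = -9, y = +10 mm; 16 mm thick, about 32 g. Origin: centre of the underside; top face 16 mm above it. Starts lying flat on the slab. 
- long_mid (a point): point in the long offcut, 8 mm above its underside's origin (middle of its thickness)
- square_mid (a point): point in the square offcut, 8 mm above its underside's origin (middle of its thickness)
- notched_mid (a point): point in the notched offcut, 8 mm above its underside's origin (middle of its thickness)
- star_tile: bystander: finished blue eight-pointed star tile, 60 mm across its points, 16 mm thick, lying flat on the slab in the strip along its +x edge. Origin: centre of the underside.
- pigment_pot: bystander: small terracotta pot with a cork lid, 37 mm across, 42 mm high, standing on the slab in the strip along its -x edge. Origin: centre of the underside.
- hammer: bystander: tile hammer with wooden handle, about 200 mm long, head 170 mm wide, 28 mm high, lying on the table to the robot's right. Origin on the table near its middle.
- bottle: bystander: clear water bottle, 64 mm across, 190 mm high, standing on the table to the robot's left. Origin: centre of the underside.
- chisel: bystander: steel chisel, 180 mm long, 14 mm high, lying on the table to the robot's left. Origin: underside, near its middle.
- blank_tile: bystander: white uncut square tile, 100 x 100 x 16 mm, lying flat on the table to the robot's right. Origin: centre of the underside.

How it is judged (in metres and radians):
At the end, for the whole second after the job is handed in: The middle of each offcut is inside the scrap tray (within 126 mm of its centre lengthwise, 56 mm crosswise, under 60 mm above its underside) and at rest (under 20 mm/s); the six bystanders (star, pot, hammer, bottle, chisel, blank tile) are within 20 mm of their starts (x of long_mid in the frame of scrap_tray between -0.126 and 0.126 m and y of long_mid in the frame of scrap_tray between -0.056 and 0.056 m and z of each of long_mid, square_mid, notched_mid in the frame of scrap_tray below 0.06 m and linear speed of each of offcut_long, offcut_square, offcut_notched below 0.02 m/s and x of square_mid in the frame of scrap_tray between -0.126 and 0.126 m and y of square_mid in the frame of scrap_tray between -0.056 and 0.056 m and x of notched_mid in the frame of scrap_tray between -0.126 and 0.126 m and y of notched_mid in the frame of scrap_tray between -0.056 and 0.056 m and distance of each of star_tile, pigment_pot, hammer, bottle, chisel, blank_tile from where it was at the start of the episode below 0.02 m); the robot touches nothing.
It fails at once if an offcut was lifted (its middle more than 30 mm above the slab's top) (height (world z) of any of long_mid, square_mid, notched_mid above 0.1 m).
It fails at once if a bystander (star, pot, hammer, bottle, chisel or blank tile) was moved by more than 20 mm (distance of any of star_tile, pigment_pot, hammer, bottle, chisel, blank_tile from where it was at the start of the episode above 0.02 m).
It also fails if it takes over 64 s, if anything falls off the work surface, if the arm or the gripper's body presses on something with over 40 N, if the wrist force passes 120 N, or if a joint passes its speed limit or range.

### The arm

A 6-joint arm with a two-finger parallel gripper is mounted at the origin on the work surface. World frame = base frame: x ahead of the robot, y to its left, z up, the work surface at z = 0. Lengths are in m, angles in degrees, forces in N, time in s.
With the tool pointing down it reaches from about 0.375 to 0.9 m from the base axis. Payload 3.1 kg.
Tool frame: the origin (TCP) lies at the very end of the fingers, on their centre line; the grasp point (between the pads) lies 19 mm behind it; z points along the fingers, y is the line along which they close (so a half turn about z gives the same grasp; the last joint's range is limited). The gripper opens to 87 mm and grips with 3 to 60 N. Pads are 19 mm wide; open, the fingers measure 117 mm over their backs; the gripper's body (75 mm by 190 mm) begins 51 mm behind the grasp point.
Start: joints at [-79.727, 30.224, 82.088, -0, 67.689, -10.227], TCP at [0.219, -0.585, 0.223] pointing down, gripper open.
Joint ranges: [-176.69, 176.69], [-43.24, 126.21], [12.49, 139.97], [-82, 262], [0, 151.66], [-163.58, 163.58]. Speed limits (degrees/s): [159.86, 159.86, 180, 180, 180, 180].

### API

Orientations are given as a 3x3 rotation matrix whose columns are the frame's x, y, z axes.
In Python, from rig import readout, viewer, ticket gives the robot as it stands.
- The arm moves only by the tool send_rows, never from a script. Its argument "moves" is a list of rows, each a list of 6 numbers: the shift along the tool's x, y, z in units of 250 mm (1.0 is 250 mm), then the turn, a rotation vector about the tool's x, y, z in units of 90 degrees (1.0 is 90 degrees). A call has 1 to 12 rows; each row is the pose to reach, as a shift and turn from the pose commanded when the call began, along the tool's axes at that moment; what a row does not reach only later rows make up. A row lasts 1/10 s, in which the tool goes at most 50 mm and 8.59 degrees, less where a joint would pass 70% of its speed; a pose out of reach is approached as far as the arm can. A call with a number of a shift or a turn outside -1 to 1 is refused whole. A call with a gripper value outside its range is refused whole. "grip" is the opening, from 0 (shut) to 1 (fully open), set as the call begins (left out, the last holds). The fingers move at their own pace and stop on an object; the grip force is fixed at half the most. Time passes only in rows, so rows that repeat a pose let the fingers close. It gives the time, the measured TCP pose, the force, the opening and the grip force at its end, in the units of the state.
- readout.read_state(): the state, without advancing time (a new reading comes with each control period).
- viewer.capture(name): name is "scene" or "side" or "wrist"; returns (picture, depth): 384x512x3 uint8, red, green, blue; 384x512 float32, m along the optical axis (not along the pixel's ray), 0 where there is no reading.
- viewer.camera_info(name): a dict with "fx", "fy", "cx", "cy" (pixels), "R" (3x3) and "t" (3): a world point X has camera coordinates R X + t; the wrist camera has in their place "tool_from_camera" (4x4, takes a point from camera to tool coordinates, whose origin is the TCP and whose axes are the flange's). Camera axes: x right, y down, z forward; pixel columns grow to the right and rows downward; lengths in m; the calibration is good to about 2 mm. A picture is of the moment at which its call begins: read the wrist's pose just before it. camera_info takes no time and is no camera call.
- ticket.hand_in(): hands the job in; it is judged then, once.
The state is a dict: "time_s": time; "joint_positions": joint angles; "qvel": joint speeds; "tau": joint torques, N m; "position": TCP position; "tcp_rot": TCP orientation; "force": force on the tool from outside, world axes, zero at the start; "moment": the same for the moment, N m; "opening": opening from 0.0 (shut) to 1.0 (fully open); "grasp_force": force on a finger pad.
Only numpy, scipy, OpenCV 4.12 (cv2) and the standard library are available. Lean on these libraries where they do the work, as an engineer would, in place of code of your own. Each camera call takes 0.05 s, during which the arm holds its last target. There are 200 camera calls.

## Working session

There is one attempt and no reset: what is moved stays moved. The work goes in short steps, Python scripts to look and compute and a tool call to move; the robot and the scene stay as the last step left them, time stands still between calls to the robot, and variables do not carry over. Pictures are saved under pics/ and viewed, at most 10 in all, crops included, and the job is handed in when it is done.

Besides the shell and the picture viewer there is one more tool, called after "Emit:" as a command line: name --pt "numbers of a row" for each row, then --argument value for the rest. send_rows: Moves the arm, as the interface text tells. Shifts and turns lie within -1 to 1; 1 stands for 250 mm of shift or 90 degrees of turn. Its arguments: {"type":"object","properties":{"moves":{"type":"array"},"grip":{"type":"number"}},"required":["moves"]}

```bash
mkdir -p pics; cat > h.py <<'E'
import numpy as np, cv2
from rig import readout, viewer, ticket
def cloud(n):
    im,d=viewer.capture(n); c=viewer.camera_info(n)
    v,u=np.mgrid[:384,:512]
    P=np.stack([(u-c['cx'])/c['fx']*d,(v-c['cy'])/c['fy']*d,d],-1)
    W=(P-np.array(c['t']))@np.array(c['R'])
    W[d==0]=np.nan
    return im,W
E
python3 - <<'E'
from h import *
s=readout.read_state();print(s['position'],s['tcp_rot'],s['time_s'],s['opening'])
for n in('scene','side'):
    im,W=cloud(n);np.savez('/tmp/'+n,im=im,W=W);cv2.imwrite(f'pics/{n}0.png',im[:,:,::-1])
    c=viewer.camera_info(n);print(n,-np.array(c['R']).T@np.array(c['t']))
    m=(abs(W[...,2]-.07)<.004)
    print(cv2.minAreaRect(W[m][:,:2].astype(np.float32)*1000))
E
```

```text
[ 0.21877841 -0.58468271  0.22156589] [[ 9.36670610e-01  3.50211417e-01 -3.62270367e-04]
 [ 3.50211370e-01 -9.36668285e-01  2.12610271e-03]
 [ 4.05258279e-04 -2.11832912e-03 -9.99997674e-01]] 0.0 0.9990419646577221
scene [ 1.10974156 -0.33602682  0.95109686]
((231.25347900390625, -79.2843017578125), (2275.275634765625, 1533.9345703125), 44.50321960449219)
side [4.79652868e-04 1.07001370e+00 1.21490981e+00]
((802.726318359375, -859.2760009765625), (3167.79248046875, 1977.62109375), 87.72846984863281)
```

View pics/scene0.png

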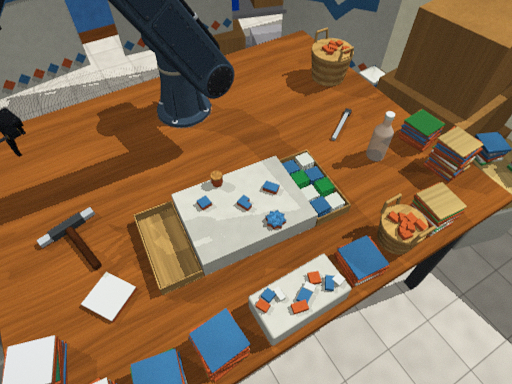

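View pics/side0.png

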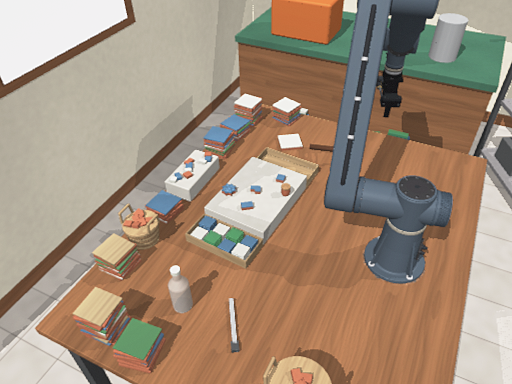

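The tray is at the left end of the slab in the scene view (168,245) and the tile box is at the right (315,185). The offcuts are at (205,202), (244,203) and (271,187), the star at (276,219) and the pot at (217,179). Next I'll measure their poses.

```bash
python3 - <<'E'
from h import *
D={}
for n in('scene','side'):
    z=np.load(f'/tmp/{n}.npz');im,W=z['im'],z['W'];Z=W[...,2]
    if n=='scene': seed=(235,230)
    else: seed=(245,205)
    print(n,'seed',W[seed[1],seed[0]])
    m=(abs(Z-W[seed[1],seed[0],2])<.005).astype(np.uint8)
    k,l=cv2.connectedComponents(m); 
    A=W[l==l[seed[1],seed[0]]][:,:2].astype(np.float32)*1000
    r=cv2.minAreaRect(A);print('slab',r,cv2.boxPoints(r).round().tolist())
    poly=cv2.boxPoints(r)
    hi=(Z>.079)&(Z<.2)
    ins=np.array([[cv2.pointPolygonTest(poly,(float(x*1000),float(y*1000)),False)>0 if np.isfinite(x) else False for x,y in row] for row in W[...,:2]])
    k,l,st,_=cv2.connectedComponentsWithStats((hi&ins).astype(np.uint8))
    for i in range(1,k):
        if st[i,4]<15: continue
        q=l==i;zt=np.percentile(W[q][:,2],70);t=q&(Z>zt-.004)
        r=cv2.minAreaRect(W[t][:,:2].astype(np.float32)*1000)
        print(st[i],'z',round(zt,4),np.round(r[0]),np.round(r[1]),round(r[2]), im[t].mean(0).round())
    if n=='scene':
        for p in((168,245),(160,240),(315,185),(80,225),(140,240)): print(p,W[p[1],p[0]].round(3))
E
```

```text
scene seed [ 0.6292043  -0.11258029  0.07181766]
slab ((561.276611328125, -48.408294677734375), (359.9563293457031, 263.0849304199219), 85.59957122802734) [[416.0, -218.0], [679.0, -238.0], [706.0, 121.0], [444.0, 141.0]]
[210 170  13  16 165] z 0.1139 [456. -78.] [35. 36.] 33 [184. 131.  65.]
[263 180  17  13 139] z 0.0891 [556.  51.] [45. 30.] 35 [ 80. 133. 172.]
[197 195  15  14 121] z 0.0885 [ 505. -148.] [35. 32.] 9 [ 77. 129. 169.]
[237 194  15  16 129] z 0.0888 [567. -43.] [41. 33.] 22 [ 75. 128. 169.]
[266 210  20  18 254] z 0.0891 [661.   1.] [52. 53.] 27 [ 71. 127. 170.]
(168, 245) [ 0.537 -0.289  0.004]
(160, 240) [ 0.51  -0.302  0.006]
(315, 185) [0.596 0.195 0.039]
(80, 225) [ 0.334 -0.492  0.002]
(140, 240) [ 0.477 -0.353  0.001]
side seed [0.56052831 0.0552438  0.0810812 ]
slab ((556.5037231445312, 48.87226867675781), (43.85997772216797, 38.81380844116211), 36.27412033081055) [[527.0, 52.0], [550.0, 20.0], [586.0, 46.0], [563.0, 77.0]]
[241 201  13   8  74] z 0.0861 [555.  51.] [43. 34.] 37 [115. 150. 182.]
```

Emit:
send_rows --pt "0.88 -0.69 0 0 0 -0.724" --pt "0.88 -0.69 0 0 0 -0.724" --pt "0.88 -0.69 0 0 0 -0.724" --pt "0.88 -0.69 0 0 0 -0.724" --pt "0.88 -0.69 0 0 0 -0.724" --pt "0.88 -0.69 0 0 0 -0.724" --pt "0.88 -0.69 0 0 0 -0.724" --pt "0.88 -0.69 0 0 0 -0.724" --pt "0.88 -0.69 0 0 0 -0.724" --pt "0.88 -0.69 0 0 0 -0.724" --grip 0.2

```text
time_s: 1.1
position: [0.3644, -0.3466, 0.2223]
tcp_rot: [[0.078, 0.997, -0.0], [0.997, -0.078, 0.0], [0.0, -0.0, -1.0]]
force: [-0.3, 0.3, -0.1]
opening: 0.225
grasp_force: 0.0
```

Emit:
send_rows --pt "1.0 0.508 0.3 0 0 0" --pt "1.0 0.508 0.3 0 0 0" --pt "1.0 0.508 0.3 0 0 0" --pt "1.0 0.508 0.3 0 0 0" --pt "1.0 0.508 0.3 0 0 0" --pt "1.0 0.508 0.3 0 0 0" --pt "1.0 0.508 0.3 0 0 0" --pt "1.0 0.508 0.3 0 0 0" --pt "1.0 0.508 0.3 0 0 0"

```text
time_s: 2.0
position: [0.5099, -0.1082, 0.1477]
tcp_rot: [[0.077, 0.997, 0.0], [0.997, -0.077, -0.0], [-0.0, 0.0, -1.0]]
force: [-0.1, -0.8, -0.1]
opening: 0.203
grasp_force: 0.0
```

```bash
cat > loc.py <<'E'
from h import *
import sys
u=np.array([.075,.997]);v=np.array([.997,-.075]);O=np.array([561,-48])
s=readout.read_state();p=np.array(s['position'])*1000-[561,-48,0]
print('tcp slab xy,z',p[:2]@v,p[:2]@u,p[2],s['time_s'])
im,W=cloud('scene');cv2.imwrite(f'pics/{sys.argv[1]}.png',cv2.resize(im[130:310,110:370,::-1],None,fx=3,fy=3))
q=W[...,:2]*1000-O;X=q@v;Y=q@u;Z=W[...,2]*1000
blue=(im[...,2].astype(int)-im[...,0]>40)
m=blue&(abs(X)<140)&(Y>-310)&(Y<185)&(Z>0)&(Z<100)
k,l,st,_=cv2.connectedComponentsWithStats(m.astype(np.uint8))
for i in range(1,k):
    if st[i,4]>25:
        a=l==i;z=np.percentile(Z[a],75);t=a&(Z>z-4)
        print(f'n{t.sum()} x {X[t].min():.0f}..{X[t].max():.0f} y {Y[t].min():.0f}..{Y[t].max():.0f} z {z:.0f}')
E
python3 loc.py a
```

```text
tcp slab xy,z -46.441688245160215 -63.80920945446297 147.7119556519798 2.0
n99 x -33..11 y 77..118 z 90
n94 x -14..29 y -17..17 z 89
n94 x -65..-31 y -121..-87 z 89
n212 x 71..124 y 27..81 z 89
```

View pics/a.png

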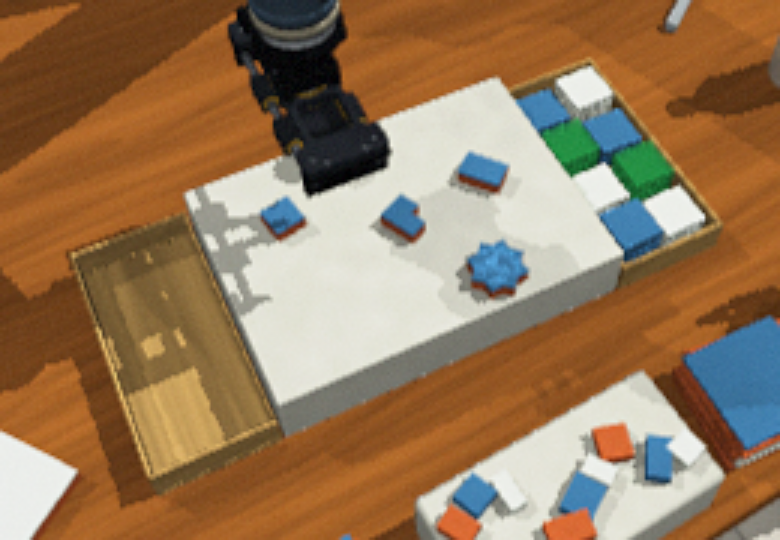

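The crop shows the fingers above the slab, clear of the square (283,218). The notched offcut is at (403,218) and the long one at (483,172). Lowering and pushing the square.

Emit:
send_rows --pt "0 0 0.15 0 0 0" --pt "0 0 0.286 0 0 0" --pt "0 0 0.286 0 0 0" --pt "0 0 0.286 0 0 0"

```text
time_s: 2.45
position: [0.5097, -0.1082, 0.0763]
tcp_rot: [[0.078, 0.997, -0.001], [0.997, -0.078, 0.0], [0.0, -0.001, -1.0]]
force: [0.4, 0.8, 0.2]
opening: 0.203
grasp_force: 0.0
```

Emit:
send_rows --pt "-0.04 0 0 0 0 0" --pt "-0.08 0 0 0 0 0" --pt "-0.12 0 0 0 0 0" --pt "-0.17 0 0 0 0 0" --pt "-0.22 0 0 0 0 0" --pt "-0.28 0 0 0 0 0" --pt "-0.34 0 0 0 0 0" --pt "-0.41 0 0 0 0 0" --pt "-0.48 0 0 0 0 0" --pt "-0.54 0 0 0 0 0" --pt "-0.54 0 0 0 0 0" --pt "-0.54 0 -0.25 0 0 0"

```text
time_s: 3.65
position: [0.4952, -0.2391, 0.1192]
tcp_rot: [[0.077, 0.997, -0.014], [0.997, -0.077, 0.011], [0.01, -0.015, -1.0]]
force: [-0.3, 0.9, 0.2]
opening: 0.2
grasp_force: 0.0
```

```bash
python3 loc.py b
```

```text
tcp slab xy,z -51.24774328981674 -195.4927805901598 119.23969362307768 3.65
n103 x -33..13 y 76..120 z 89
n99 x -15..27 y -17..17 z 90
n204 x 70..125 y 28..82 z 89
```

Emit:
send_rows --pt "0 0 0 0 0 0" --pt "0.976 0.21 0 0 0 0" --pt "0.976 0.21 0 0 0 0" --pt "0.976 0.21 0 0 0 0" --pt "0.976 0.21 0 0 0 0" --pt "0.976 0.21 0 0 0 0" --pt "0.976 0.21 0 0 0 0" --pt "0.976 0.21 0 0 0 0" --pt "0.976 0.21 0 0 0 0"

```text
time_s: 4.6
position: [0.57, -0.0029, 0.1256]
tcp_rot: [[0.076, 0.997, -0.001], [0.997, -0.076, -0.0], [-0.0, -0.001, -1.0]]
force: [-0.3, -0.4, 1.1]
opening: 0.202
grasp_force: 0.0
```

```bash
python3 loc.py c
```

```text
tcp slab xy,z 5.56854114380017 45.65361718090293 125.59860992798208 4.6
n96 x -16..29 y -17..17 z 89
n214 x 69..124 y 28..81 z 89
```

View pics/c.png

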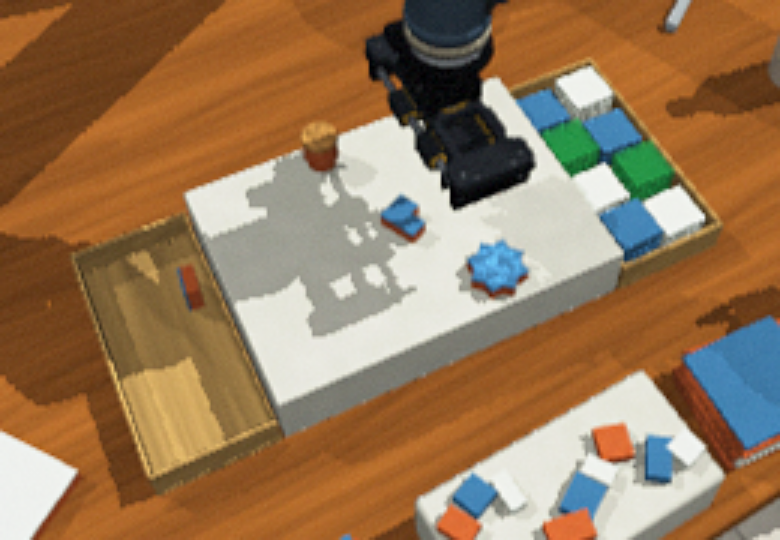

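The square (190,287) is in the tray. The pot and star haven't moved. Pushing the notched offcut next.

Emit:
send_rows --pt "0 0 0.1 0 0 0" --pt "0 0 0.198 0 0 0" --pt "0 0 0.198 0 0 0" --pt "0 0 0.198 0 0 0"

```text
time_s: 5.05
position: [0.5703, -0.0037, 0.0764]
tcp_rot: [[0.078, 0.997, -0.001], [0.997, -0.078, 0.0], [0.0, -0.001, -1.0]]
force: [0.3, -1.5, 0.3]
opening: 0.198
grasp_force: 0.0
```

Emit:
send_rows --pt "-0.03 0 0 0 0 0" --pt "-0.06 0 0 0 0 0" --pt "-0.1 0 0 0 0 0" --pt "-0.14 0 0 0 0 0" --pt "-0.18 0 0 0 0 0" --pt "-0.23 0 0 0 0 0" --pt "-0.28 0 0 0 0 0" --pt "-0.33 0 0 0 0 0" --pt "-0.38 0 0 0 0 0" --pt "-0.43 0 0 0 0 0" --pt "-0.48 0 0 0 0 0"

```text
time_s: 6.15
position: [0.5615, -0.1231, 0.0765]
tcp_rot: [[0.076, 0.997, -0.0], [0.997, -0.076, 0.0], [0.0, -0.0, -1.0]]
force: [0.1, 0.5, 0.2]
opening: 0.198
grasp_force: 0.2
```

```bash
python3 loc.py d
```

```text
tcp slab xy,z 6.1050466035744275 -74.86065014226072 76.52065523045668 6.15
n101 x -33..12 y 75..119 z 89
n66 x -11..28 y -119..-95 z 89
n215 x 70..123 y 28..82 z 89
```

Tracking is good; the notched offcut is centred in front of the fingers. I'll push it over the end.

Emit:
send_rows --pt "-0.04 0 0 0 0 0" --pt "-0.08 0 0 0 0 0" --pt "-0.13 0 0 0 0 0" --pt "-0.18 0 0 0 0 0" --pt "-0.24 0 0 0 0 0" --pt "-0.3 0 0 0 0 0" --pt "-0.37 0 0 0 0 0" --pt "-0.44 0 0 0 0 0" --pt "-0.5 0 0 0 0 0" --pt "-0.5 0 0 0 0 0" --pt "-0.5 0 -0.25 0 0 0" --pt "-0.5 0 -0.25 0 0 0"

```text
time_s: 7.4
position: [0.554, -0.2477, 0.1419]
tcp_rot: [[0.076, 0.997, 0.004], [0.997, -0.076, -0.002], [-0.002, 0.004, -1.0]]
force: [0.9, -0.4, 0.1]
opening: 0.197
grasp_force: 0.0
```

```bash
python3 loc.py e
```

```text
tcp slab xy,z 7.94703103366191 -199.60004817960933 141.93488993396747 7.4
n101 x -34..12 y 77..120 z 89
n210 x 71..124 y 28..81 z 89
```

Emit:
send_rows --pt "0.9 -0.068 0 0 0 0" --pt "0.9 -0.068 0 0 0 0" --pt "0.9 -0.068 0 0 0 0" --pt "0.9 -0.068 0 0 0 0" --pt "0.9 -0.068 0 0 0 0" --pt "0.9 -0.068 0 0 0 0"

```text
time_s: 8.05
position: [0.5505, -0.0166, 0.1385]
tcp_rot: [[0.07, 0.998, -0.003], [0.998, -0.07, 0.002], [0.001, -0.003, -1.0]]
force: [0.3, -2.0, -0.3]
opening: 0.199
grasp_force: 0.0
```

Emit:
send_rows --pt "0.476 0 0 0 0 0" --pt "0.476 0 0 0 0 0" --pt "0.476 0 0 0 0 0" --pt "0.476 0 0 0 0 0" --pt "0.476 0 0 0 0 0" --pt "0.476 0 0 0 0 0"

```text
time_s: 8.65
position: [0.5612, 0.0961, 0.1388]
tcp_rot: [[0.077, 0.997, -0.0], [0.997, -0.077, -0.001], [-0.001, -0.0, -1.0]]
force: [-0.6, -0.6, -1.0]
opening: 0.202
grasp_force: 0.0
```

```bash
python3 loc.py f
```

```text
tcp slab xy,z -10.566466234806644 143.6824409207894 138.80415294198357 8.65
n97 x -32..10 y 77..118 z 90
n213 x 70..125 y 29..81 z 89
```

View pics/f.png

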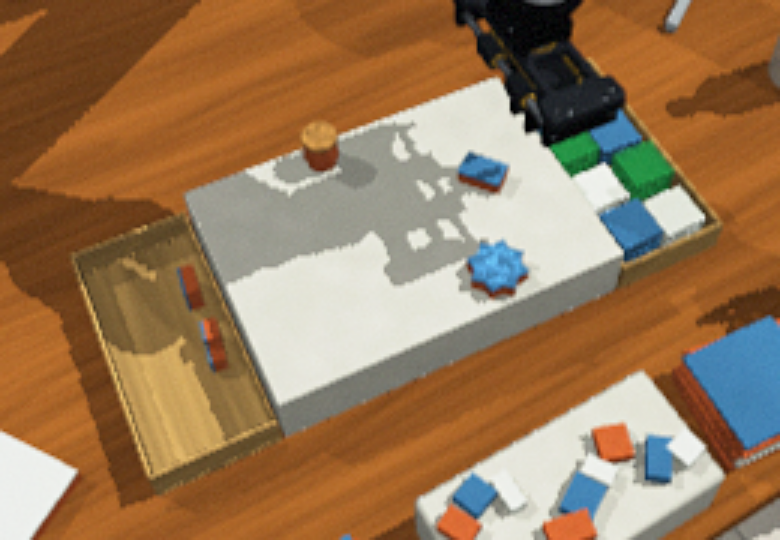

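The square (190,287) and the notched piece (213,345) are both in the tray. I'll push the long one partway, nudge it to +x so it drops clear of the other two, then push it over.

Emit:
send_rows --pt "0 0 0.12 0 0 0" --pt "0 0 0.25 0 0 0" --pt "0 0 0.25 0 0 0" --pt "0 0 0.25 0 0 0"

```text
time_s: 9.1
position: [0.5611, 0.0966, 0.0764]
tcp_rot: [[0.077, 0.997, -0.001], [0.997, -0.077, -0.0], [-0.0, -0.001, -1.0]]
force: [-0.1, 0.4, 0.3]
opening: 0.201
grasp_force: 0.0
```

Emit:
send_rows --pt "-0.03 0 0 0 0 0" --pt "-0.06 0 0 0 0 0" --pt "-0.1 0 0 0 0 0" --pt "-0.14 0 0 0 0 0" --pt "-0.18 0 0 0 0 0" --pt "-0.23 0 0 0 0 0" --pt "-0.28 0 0 0 0 0" --pt "-0.33 0 0 0 0 0" --pt "-0.38 0 0 0 0 0" --pt "-0.43 0 0 0 0 0" --pt "-0.48 0 0 0 0 0"

```text
time_s: 10.2
position: [0.5521, -0.0231, 0.0765]
tcp_rot: [[0.076, 0.997, -0.0], [0.997, -0.076, 0.0], [0.0, -0.0, -1.0]]
force: [0.6, 0.4, 0.5]
opening: 0.198
grasp_force: 0.3
```

Emit:
send_rows --pt "-0.05 0 0 0 0 0" --pt "-0.1 0 0 0 0 0" --pt "-0.15 0 0 0 0 0" --pt "-0.2 0 0 0 0 0" --pt "-0.25 0 0 0 0 0" --pt "-0.29 0 0 0 0 0" --pt "-0.32 0 0 0 0 0" --pt "-0.34 0 0 0 0 0" --pt "-0.34 0 0 0 0 0"

```text
time_s: 11.1
position: [0.5458, -0.1074, 0.0765]
tcp_rot: [[0.076, 0.997, 0.0], [0.997, -0.076, -0.0], [-0.0, 0.0, -1.0]]
force: [0.5, 0.0, 0.0]
opening: 0.204
grasp_force: 0.0
```

```bash
python3 loc.py g
```

```text
tcp slab xy,z -10.725081486643964 -60.396821836949414 76.54536450977456 11.1
n68 x -40..5 y -103..-78 z 89
n208 x 69..125 y 28..81 z 89
```

Emit:
send_rows --pt "0 0 -0.2 0 0 0" --pt "0 0 -0.2 0 0 0" --pt "-0.1 -0.252 -0.2 0 0 0" --pt "-0.1 -0.252 -0.2 0 0 0" --pt "-0.1 -0.252 -0.2 0 0 0" --pt "-0.1 -0.252 -0.2 0 0 0" --pt "-0.1 -0.252 -0.1 0 0 0" --pt "-0.1 -0.252 0 0 0 0" --pt "-0.1 -0.252 0 0 0 0" --pt "-0.1 -0.252 0 0 0 0"

```text
time_s: 12.15
position: [0.482, -0.1268, 0.0764]
tcp_rot: [[0.075, 0.997, 0.0], [0.997, -0.075, 0.0], [0.0, 0.0, -1.0]]
force: [0.3, 1.0, 0.2]
opening: 0.202
grasp_force: 0.0
```

Emit:
send_rows --pt "0 0.03 0 0 0 0" --pt "0 0.06 0 0 0 0" --pt "0 0.1 0 0 0 0" --pt "0 0.14 0 0 0 0" --pt "0 0.18 0 0 0 0" --pt "0 0.22 0 0 0 0" --pt "0 0.26 0 0 0 0" --pt "0 0.3 0 0 0 0" --pt "0 0.34 0 0 0 0" --pt "0 0.37 0 0 0 0" --pt "0 0.38 0 0 0 0" --pt "0 0.38 0 0 0 0"

```text
time_s: 13.35
position: [0.5761, -0.1342, 0.0764]
tcp_rot: [[0.076, 0.997, 0.0], [0.997, -0.076, -0.0], [-0.0, 0.0, -1.0]]
force: [-0.3, 0.4, -0.7]
opening: 0.203
grasp_force: 0.0
```

```bash
python3 loc.py h
```

```text
tcp slab xy,z 21.48500539557065 -84.77451354133945 76.43860960458082 13.35
n209 x 69..123 y 28..81 z 89
n37 x 72..85 y -113..-86 z 89
```

Emit:
send_rows --pt "0 0 -0.2 0 0 0" --pt "0 0 -0.2 0 0 0" --pt "0.16 0.16 -0.2 0 0 0" --pt "0.16 0.16 -0.2 0 0 0" --pt "0.16 0.16 -0.2 0 0 0" --pt "0.16 0.16 -0.2 0 0 0"

```text
time_s: 14.0
position: [0.6175, -0.0972, 0.1261]
tcp_rot: [[0.075, 0.997, -0.002], [0.997, -0.075, 0.0], [-0.0, -0.002, -1.0]]
force: [-0.8, -0.3, 0.9]
opening: 0.2
grasp_force: 0.0
```

```bash
python3 loc.py i
```

```text
tcp slab xy,z 59.97537177774213 -44.849672946897 126.08805084444691 14.0
n209 x 71..124 y 28..81 z 89
n124 x 40..85 y -113..-84 z 89
```

View pics/i.png

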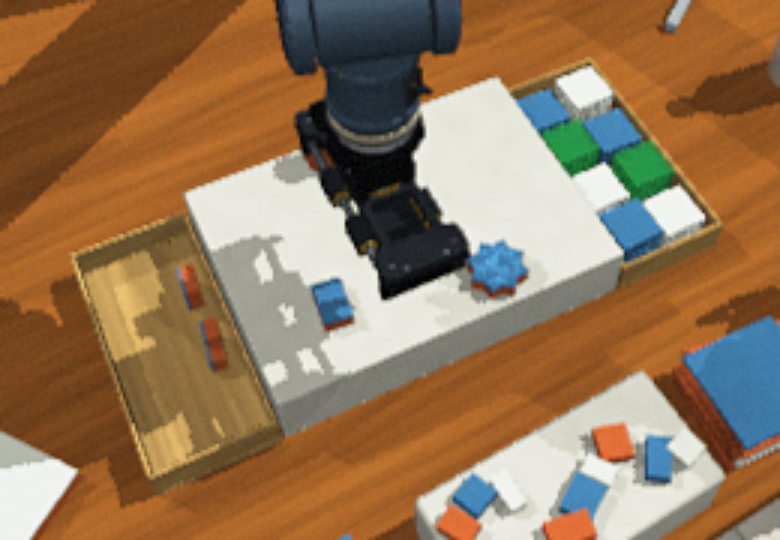

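The long piece (332,303) is straight and clear ahead of the fingers, and neither piece in the tray is in line with it.

Emit:
send_rows --pt "0 0.01 0.1 0 0 0" --pt "0 0.01 0.2 0 0 0" --pt "0 0.01 0.2 0 0 0" --pt "-0.04 0.01 0.2 0 0 0" --pt "-0.08 0.01 0.2 0 0 0" --pt "-0.12 0.01 0.2 0 0 0" --pt "-0.16 0.01 0.2 0 0 0" --pt "-0.2 0.01 0.2 0 0 0"

```text
time_s: 14.85
position: [0.6176, -0.1487, 0.0773]
tcp_rot: [[0.076, 0.997, 0.001], [0.997, -0.076, -0.0], [-0.0, 0.001, -1.0]]
force: [0.0, 1.6, 0.0]
opening: 0.197
grasp_force: 0.2
```

Emit:
send_rows --pt "-0.05 0 0 0 0 0" --pt "-0.1 0 0 0 0 0" --pt "-0.16 0 0 0 0 0" --pt "-0.22 0 0 0 0 0" --pt "-0.29 0 0 0 0 0" --pt "-0.36 0 0 0 0 0" --pt "-0.42 0 0 0 0 0" --pt "-0.42 0 0 0 0 0" --pt "-0.42 0 -0.3 0 0 0" --pt "-0.42 0 -0.3 0 0 0"

```text
time_s: 15.85
position: [0.6101, -0.2522, 0.1531]
tcp_rot: [[0.076, 0.997, 0.001], [0.997, -0.076, -0.0], [0.0, 0.001, -1.0]]
force: [0.5, -0.6, -0.0]
opening: 0.2
grasp_force: 0.0
```

Emit:
send_rows --pt "0.8 0 -0.3 0 0 0" --pt "0.8 0 -0.3 0 0 0" --pt "0.8 0 -0.3 0 0 0" --pt "0.8 0 -0.3 0 0 0" --pt "0.8 0 -0.3 0 0 0" --pt "0.8 0 -0.3 0 0 0" --pt "0.8 0 -0.3 0 0 0"

```text
time_s: 16.55
position: [0.6242, -0.0531, 0.2261]
tcp_rot: [[0.075, 0.997, -0.001], [0.997, -0.075, -0.001], [-0.001, -0.001, -1.0]]
force: [0.1, -0.2, -0.4]
opening: 0.198
grasp_force: 0.0
```

```bash
python3 loc.py j
```

```text
tcp slab xy,z 63.411584117696115 -0.29359441626182414 226.07558026348502 16.55
n211 x 68..125 y 28..82 z 89
```

View pics/j.png

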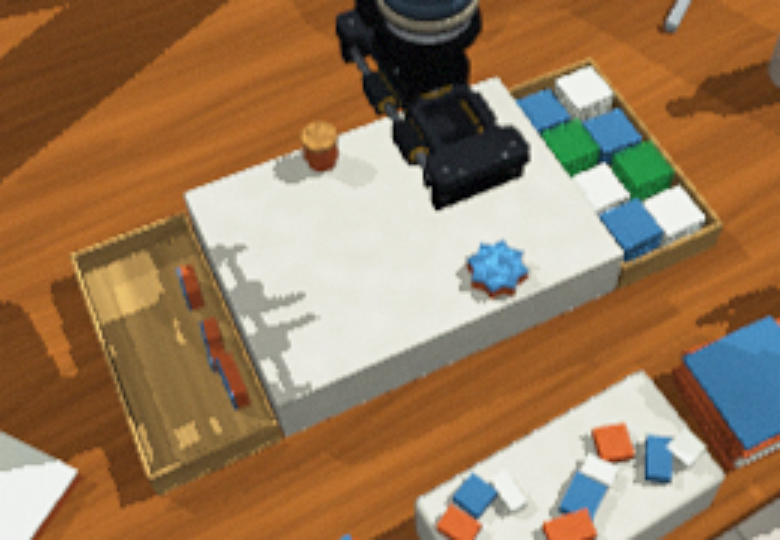

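All three pieces are in the tray at (190,287), (211,340) and (233,383). The pot and star haven't moved. I'll check the margins from depth, then hand in.

```bash
python3 - <<'E'
from h import *
u=np.array([.075,.997]);v=np.array([.997,-.075])
im,W=cloud('scene');q=W[...,:2]*1000-[561,-48];X=q@v;Y=q@u;Z=W[...,2]*1000
sat=cv2.cvtColor(im,cv2.COLOR_RGB2HSV)
m=(((sat[...,0]<11)&(sat[...,1]>140))|((sat[...,0]>90)&(sat[...,1]>90)))&(abs(X)<126)&(Y<-184)&(Y>-300)
k,l,st,_=cv2.connectedComponentsWithStats(m.astype(np.uint8))
ok=0
for i in range(1,k):
    if st[i,4]>15: a=l==i;print(a.sum(),*[np.percentile(C[a],[3,97]).round() for C in(X,Y,Z)]);
print('tray centre y -243')
E
```

```text
58 [-65. -35.] [-213. -201.] [11. 40.]
142 [ 5. 85.] [-213. -199.] [14. 40.]
tray centre y -243
```

```bash
python3 -c "
from rig import ticket
print(ticket.hand_in())"
```

```text
the job is handed in; nothing more can be done
None
```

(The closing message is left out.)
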